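# Show the polished sample to the inspection camera

### The arm

A 6-joint arm with a two-finger parallel gripper is mounted at the origin on the work surface. World frame = base frame: x ahead of the robot, y to its left, z up, the work surface at z = 0. Lengths are in mm, angles in rad, forces in N, time in s.
With the tool pointing down it reaches from about 325 to 875 mm from the base axis. Payload 4.4 kg.
Tool frame: the origin (TCP) lies on the centre line of the jaws, within the pads' length; the fingertips stand ahead of it and the grasp point (between the pads) lies 6 mm ahead of it (ctrl.tcp_to_tips is the z of the fingertips in the tool frame, in mm); z points along the fingers, y is the line along which they close (so a half turn about z gives the same grasp; the last joint's range is limited). The gripper opens to 85 mm and grips with 20 to 120 N. Pads are 22 mm wide; open, the fingers measure 114 mm over their backs; the gripper's body (76 mm by 85 mm) begins 54 mm behind the grasp point. The pads swing forward as they close: fully open they stand 13 mm farther back than shut.
Start: joints at [-1.379, 0.207, 1.542, -0, 1.393, -0.15], TCP at [192.718, -541.745, 256.282] pointing down, gripper open.
Joint ranges: [-2.73, 2.73], [-0.86, 2.22], [0.23, 2.46], [-1.11, 4.25], [0.08, 2.63], [-2.82, 2.82]. Speed limits (rad/s): [2.79, 2.79, 3.14, 3.14, 3.14, 3.14].

### API

Orientations are given as a 3x3 rotation matrix whose columns are the frame's x, y, z axes.
In Python, from plant import ctrl, sensors, optics gives the robot as it stands. Calls block until the motion is done:
- ctrl.move_ptp(position, orientation): joint-space move of the TCP to a pose.
- ctrl.move_l(position, rot=None, vel=150, threshold=None): straight line of the TCP; rot=None keeps the orientation; vel is the mean speed in mm/s. With threshold (N) it stops when the force on the tool has changed by that much, and returns True; else False.
- ctrl.set_joints(angles): joint-space move.
- ctrl.gripper_to(opening, force=None): finger opening in mm; force is the grip in N (None keeps the last); returns when the fingers have stopped.
- ctrl.hold(seconds).
- ctrl.solve_ik(position, orientation): joint angles nearest the present ones, or None.
- sensors.read_state(): the state.
- optics.grab_frame(name): name is "scene" or "top" or "wrist"; returns (picture, depth): 400x640x3 uint8, red, green, blue; 400x640 float32, mm along the optical axis (not along the pixel's ray), 0 where there is no reading.
- optics.camera_params(name): a dict with "mtx" (3x3 intrinsics, pixels), "R" (3x3) and "t" (3): a world point X has camera coordinates R X + t; the wrist camera has in their place "T_tool_cam" (4x4, takes a point from camera to tool coordinates, whose origin is the TCP and whose axes are the flange's). Camera axes: x right, y down, z forward; pixel columns grow to the right and rows downward; lengths in mm; the calibration is good to about 2 mm. The wrist camera is an equidistant fisheye: a pixel r from the principal point sees the ray r / f radians off the axis. A picture is of the moment at which its call begins: read the wrist's pose just before it. camera_params takes no time and is no camera call.
A pose or a line that the arm cannot do raises ctrl.MotionError and nothing moves.
- ctrl.finish_job(): hands the job in; it is judged then, once.
The state is a dict: "t": time; "q": joint angles; "qvel": joint speeds; "tau": joint torques, N m; "eef_pos": TCP position; "eef_rot": TCP orientation; "force": force on the tool from outside, world axes, zero at the start; "wrist_torque": the same for the moment, N m; "grip_width": finger opening in mm; "grasp_force": force on a finger pad.
Only numpy, scipy, OpenCV 4.12 (cv2) and the standard library are available. Lean on these libraries where they do the work, as an engineer would, in place of code of your own. Each camera call takes 0.05 s, during which the arm holds its last target. There are 200 camera calls.

### The job

Lift the clear dust cover off the specimen stage and stand it upright in the middle of the black rubber mat. Then take the sample holder out of its saddles and hold it still in the air in front of the inspection camera, its polished disc squarely facing the lens, centred on the camera's line of sight and 70 mm from the lens; finish while still holding it there. Drop nothing on the way, and do not shift the camera or the weight, jar and spare holder standing around.

Things in the scene. Friction and masses are not known exactly. Their poses are not given: they have to be found in the camera images.
- stage: Fixed dark steel plate 150 (x) x 110 (y) x 14 mm, origin under its centre on the bench, z up; left or right on the bench. On it two U-saddles, 8 mm long, 24 wide, at x = -32 and +22 mm, y = 0: floors 34 mm, cheeks 40 mm above the bench. Between them (46 mm) the shank is free at its sides, 20 mm of air below. The cover starts centred on the plate. A micrometer juts 42 mm from the -y side.
- holder: Loose, about 80 g: square shank 66 mm long (x = -33 to +33 mm), 12 x 12 mm, with a round steel disc 30 mm in diameter, 10 mm thick on its +x end. Origin mid-shank on its axis; +x out of the polished face. At the start it lies in the saddles under the cover, axis 40 mm above the bench, parallel to stage x, origin near stage x = -5 mm, disc towards stage +x. It lifts straight out.
- face (a point): Centre of the polished face of the disc on the sample holder (43 mm along holder +x); axes as the holder's, so +x points out of the face.
- cover: Loose clear plastic dust cover, about 120 g: a box open below, 106 (x) x 62 (y) x 60 mm high, walls 3 mm, black knob on top. Origin at the centre of its lower rim, z up. On the stage its rim is 14 mm above the bench; it must go 45 mm straight up to clear the holder.
- cover_knob (a point): Point on the axis of the cover's black round knob, where to grip it, 84 mm above the cover's rim. The knob is 24 mm in diameter and reaches from 72 to 92 mm above the rim, on a 10 mm thick stem 12 mm high above the cover's flat top at 60 mm.
- mat: Fixed flat square mat of black rubber, 150 x 150 x 3 mm, origin at the centre of its underside on the bench.
- stand: Fixed stand of the inspection camera: white foot 130 x 130 x 18 mm, steel post of 20 mm diameter to 280 mm height, standing at the far side of the bench. Origin at the centre of the foot's underside; the camera looks towards the stand's -x.
- camera: Head of the inspection camera, carried by the stand's post 250 mm above the bench: white box 55 x 50 x 50 mm and a round black lens barrel 46 mm in diameter. Origin at the stiff tilt hinge on the post axis; it looks along its own -x, level or downwards by up to 25 degrees; z up. It turns if pushed hard: leave it alone.
- lens (a point): Centre of the front glass of the lens (122.5 mm along camera -x); axes as the camera's: the line of sight runs from here along -x, sloping down. The polished face belongs at x = -70, y = 0, z = 0 mm in these axes, with holder +x along this +x.
- weight: Bystander: round steel knobbed weight 42 mm in diameter, 38 mm high, standing on the bench. Origin under its centre.
- jar: Bystander: small amber glass jar with a white cap, 48 mm in diameter, 60 mm high. Origin under its centre.
- spare: Bystander: spare empty holder standing on its disc, disc 34 mm in diameter, round stem of 12 mm diameter up, 45 mm high. Origin under its centre.
There are look-alikes about, which are no part of the job. There is more than one size of the cover; the one meant has the size given above. Of the things that look like the mat, take the one that is farthest from the robot's base at the start.

How it is judged:
By the outcome, as a careful person would: the job done as asked, in the order asked, and still so for the second after the job is handed in, while the arm keeps its last pose, push and grip.
It also fails if it takes over 64 s, if anything falls off the work surface, if the arm or the gripper's body presses on something with over 40 N, if the wrist force passes 120 N, or if a joint passes its speed limit or range.

## Working session

There is one attempt and no reset: what is moved stays moved. The work goes in short steps, each a Python script; the robot and the scene stay as the last script left them, time stands still between calls to the robot, and variables do not carry over. Pictures are saved under pics/ and viewed, at most 12 in all, crops included, and the job is handed in when it is done.

```bash
mkdir -p pics; ls; python3 - <<'E'
from plant import ctrl, sensors, optics
import cv2, numpy as np
for n in ("scene","top"):
    p,d=optics.grab_frame(n); cv2.imwrite(f"pics/{n}0.png",p[:,:,::-1]); np.savez(f"{n}0.npz",p=p,d=d)
    c=optics.camera_params(n); print(n,c["mtx"].tolist(),(-c["R"].T@c["t"]).round(1), c["R"].round(3).tolist())
print(optics.camera_params("wrist"),ctrl.tcp_to_tips, sensors.read_state()["t"], sensors.read_state()["eef_rot"])
E
```

```text
pics
scene [[498.6195638232023, 0.0, 314.3579081630278], [0.0, 498.6195638232023, 201.20406951937062], [0.0, 0.0, 1.0]] [1558.1 -244.2  904.8] [[0.242, 0.97, -0.016], [0.555, -0.152, -0.818], [-0.796, 0.189, -0.575]]
top [[476.9189360537689, 0.0, 321.5871793680472], [0.0, 476.9189360537689, 193.8084010245264], [0.0, 0.0, 1.0]] [ 321.2  -16.7 1283.3] [[-0.03, -0.999, -0.026], [-0.983, 0.034, -0.178], [0.179, 0.02, -0.984]]
{'mtx': array([[309.70691629,   0.        , 321.76027042],
       [  0.        , 309.70691629, 198.53514018],
       [  0.        ,   0.        ,   1.        ]]), 'T_tool_cam': array([[ 2.76360237e-04, -9.62233701e-01, -2.72224592e-01,
         6.89825869e+01],
       [ 9.99999709e-01,  4.59314468e-04, -6.08349533e-04,
        -5.64365208e-01],
       [ 7.10411116e-04, -2.72224345e-01,  9.62233548e-01,
        -1.17329985e+02],
       [ 0.00000000e+00,  0.00000000e+00,  0.00000000e+00,
         1.00000000e+00]])} 25.0 0.1 [[ 9.42157929e-01  3.35169086e-01 -3.47233236e-04]
 [ 3.35169074e-01 -9.42155776e-01  2.04581155e-03]
 [ 3.58544989e-04 -2.04385942e-03 -9.99997847e-01]]
```

View pics/scene0.png

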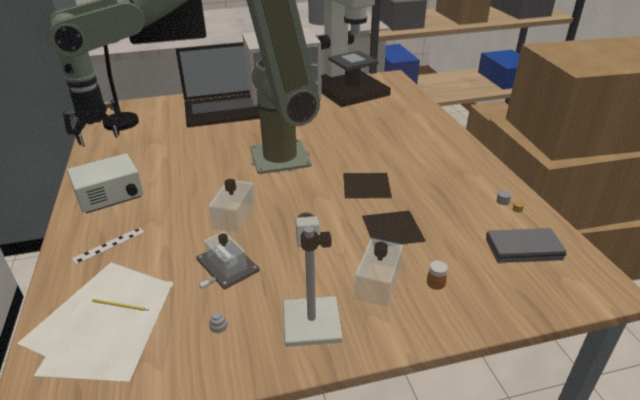

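View pics/top0.png

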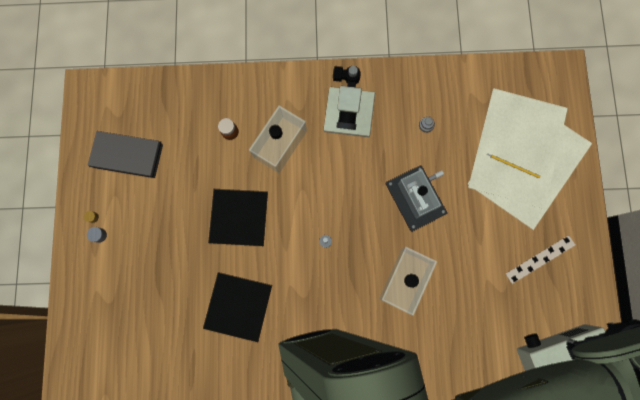

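Scene view: small cover on the dark stage at (228,258), with the micrometer towards the lower left. Mats are at (393,228) and (367,185), the inspection camera at (312,235), and the spare is hidden behind it. In the top view, the stage is at (416,198), the farther mat at (238,217), the near mat at (237,307), the camera at (349,98), the weight at (427,124), the jar at (227,129) and the spare at (326,241). Two larger decoy covers are at (278,138) and (410,281).

```bash
cat > h.py <<'E'
from plant import ctrl, sensors, optics
import numpy as np, cv2
from scipy.spatial.transform import Rotation as Rot
def pose(name):
    c=optics.camera_params(name)
    if name=="wrist":
        s=sensors.read_state(); T=np.eye(4); T[:3,:3]=s["eef_rot"]; T[:3,3]=s["eef_pos"]
        return c["mtx"], T@c["T_tool_cam"]
    T=np.eye(4); T[:3,:3]=c["R"].T; T[:3,3]=-c["R"].T@c["t"]; return c["mtx"],T
def rays(uv,M,fish):
    uv=np.atleast_2d(np.asarray(uv,float)); x=(uv-M[:2,2])/np.array([M[0,0],M[1,1]])
    if not fish: return np.c_[x,np.ones(len(x))]
    r=np.linalg.norm(x,axis=1)+1e-12
    return np.c_[x*(np.sin(r)/r)[:,None],np.cos(r)]
def onplane(uv,cam,z,name):   # cam=(M,T)
    M,T=cam; d=rays(uv,M,name=="wrist")@T[:3,:3].T; o=T[:3,3]
    return o+d*((z-o[2])/d[:,2])[:,None]
def proj(X,cam,name):
    M,T=cam; c=(np.atleast_2d(X)-T[:3,3])@T[:3,:3]
    if name=="wrist":
        rho=np.linalg.norm(c[:,:2],axis=1)+1e-12; th=np.arctan2(rho,c[:,2]); x=c[:,:2]/rho[:,None]*th[:,None]
    else: x=c[:,:2]/c[:,2:]
    return x*M[0,0]+M[:2,2]
def depthpts(d,cam,name):   # world point per pixel
    v,u=np.mgrid[:400,:640]; r=rays(np.c_[u.ravel(),v.ravel()],cam[0],name=="wrist"); r=r/r[:,2:]
    return ((r*d.reshape(-1,1))@cam[1][:3,:3].T+cam[1][:3,3]).reshape(400,640,3)
def mid2(uv1,c1,n1,uv2,c2,n2):
    o1,o2=c1[1][:3,3],c2[1][:3,3]; a=c1[1][:3,:3]@rays(uv1,c1[0],n1=="wrist")[0]; b=c2[1][:3,:3]@rays(uv2,c2[0],n2=="wrist")[0]
    s=np.linalg.lstsq(np.c_[a,-b],o2-o1,rcond=None)[0]; p,q=o1+s[0]*a,o2+s[1]*b
    return (p+q)/2,np.linalg.norm(p-q)
E
python3 - <<'E'
from h import *
f=np.load("top0.npz"); p,d=f["p"],f["d"]; c=pose("top")
g=p.astype(int)
def rects(mask,box,z,nm):
    m=np.zeros((400,640),np.uint8); x0,y0,x1,y1=box; m[y0:y1,x0:x1]=mask[y0:y1,x0:x1]
    k=max(cv2.findContours(m,cv2.RETR_EXTERNAL,cv2.CHAIN_APPROX_NONE)[0],key=cv2.contourArea)
    w=onplane(k[:,0,:],c,z,"top")[:,:2].astype(np.float32); r=cv2.minAreaRect(w); print(nm,len(k),np.round(r[0],1),np.round(r[1],1),round(r[2],1)); return r
dark=(g.sum(2)<75).astype(np.uint8)
rects(dark,(190,170,290,260),3,"mat far"); rects(dark,(190,260,285,350),3,"mat near")
dk=((g.max(2)<110)&(g.max(2)-g.min(2)<25)).astype(np.uint8)
rects(dk,(375,150,460,240),14,"stage")
foot=((g.min(2)>140)&(g.max(2)-g.min(2)<45)).astype(np.uint8)
rects(foot,(315,80,385,140),18,"foot")
for nm,uv,z in (("weight",(427,124),30),("jar",(227,129),60),("spare",(326,241),45),("knob",(422,191),106),("cov far knob",(276,132),100),("cov near knob",(412,281),100),("cam",(348,110),250)):
    print(nm,onplane(uv,c,z,"top").round(0),depthpts(d,c,"top")[uv[1],uv[0]].round(0))
s=np.load("scene0.npz"); 
for n,img,b in (("a",p,(325,60,385,145)),("b",s["p"],(270,200,345,270))):
    x0,y0,x1,y1=b; cv2.imwrite(f"pics/{n}.png",cv2.resize(img[y0:y1,x0:x1,::-1],None,fx=5,fy=5,interpolation=cv2.INTER_CUBIC))
a=cv2.imread("pics/a.png");b=cv2.imread("pics/b.png");h=max(a.shape[0],b.shape[0]);o=np.zeros((h,a.shape[1]+b.shape[1],3),np.uint8);o[:a.shape[0],:a.shape[1]]=a;o[:b.shape[0],a.shape[1]:]=b;cv2.imwrite("pics/ab.png",o)
E
```

```text
mat far 206 [498.3 238.9] [144.6 143.6] 85.2
mat near 212 [261.  240.2] [144.3 143.7] 75.1
stage 177 [ 537.1 -251.6] [147.8 127.9] 24.5
foot 291 [786.1 -73.2] [124.9 130.7] 80.7
weight [[ 733. -284.   30.]] [ 730. -283.   37.]
jar [[730. 257.  60.]] [729. 257.  61.]
spare [[422.   1.  45.]] [422.   1.  44.]
knob [[ 534. -243.  106.]] [ 534. -243.  107.]
cov far knob [[703. 121. 100.]] [695. 118. 124.]
cov near knob [[ 314. -206.  100.]] [ 314. -201.  126.]
cam [[701. -61. 250.]] [702. -61. 247.]
```

View pics/ab.png

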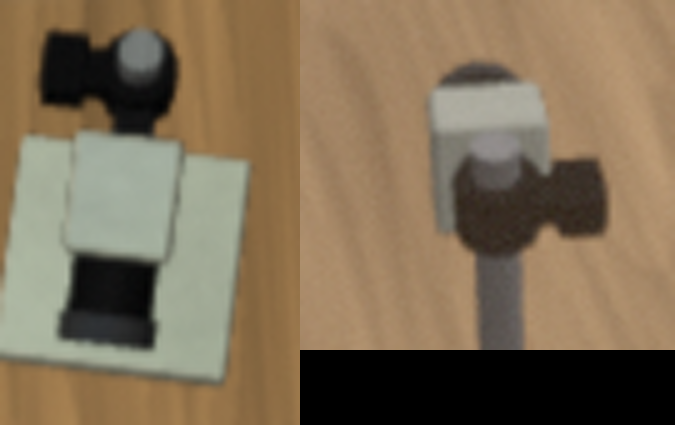

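The crop shows the camera head: white box, black barrel pointing down-image (toward the robot), with its front ring near full-image pixel (346,125). Next are close wrist views of the stage and of the camera head.

```bash
python3 - <<'E'
from h import *
D=np.diag([1.,-1,-1])
def snap(n):
    c=pose("wrist"); p,d=optics.grab_frame("wrist"); cv2.imwrite(f"pics/{n}.png",p[:,:,::-1]); np.savez(n+".npz",p=p,d=d,M=c[0],T=c[1])
ctrl.move_ptp([525,-245,270],Rot.from_euler("z",15,degrees=True).as_matrix()@D); ctrl.hold(.2); snap("w1")
print(sensors.read_state()["t"])
a=np.radians(30); R=np.c_[[np.sin(a),0,np.cos(a)],[0,-1,0],[np.cos(a),0,-np.sin(a)]]
for y,n in ((-80,"w2"),(-10,"w3")):
    q=ctrl.solve_ik([490,y,265],R); print(q)
    if q is not None: ctrl.move_ptp([490,y,265],R); ctrl.hold(.2); snap(n)
print(sensors.read_state()["t"])
E
```

```text
1.9833
[-0.67474285 -0.41251742  2.40186234  1.24629749  0.60747054  0.00831951]
[-0.41228461 -0.46125296  2.42833555  1.150773    0.38985463  0.23453134]
4.0083
```

View pics/w1.png

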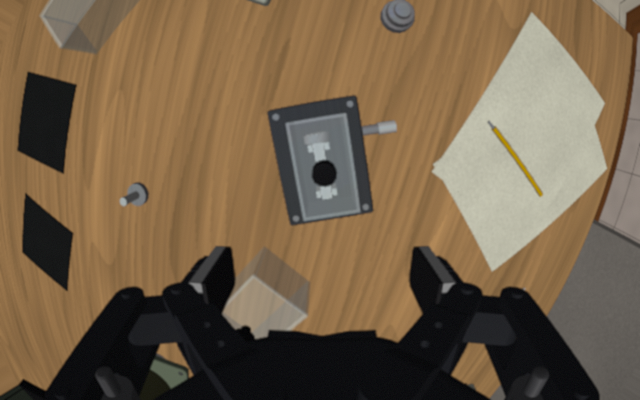

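View pics/w2.png

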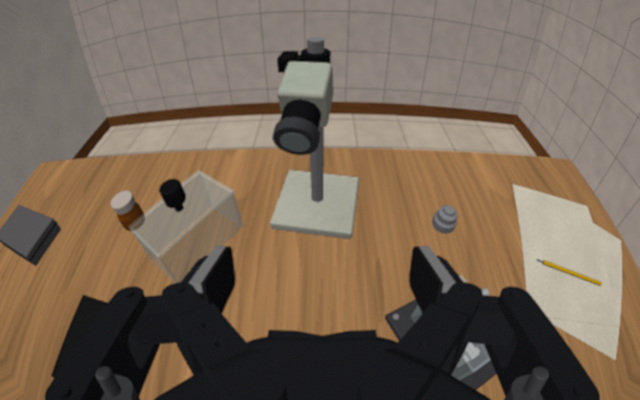

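View pics/w3.png

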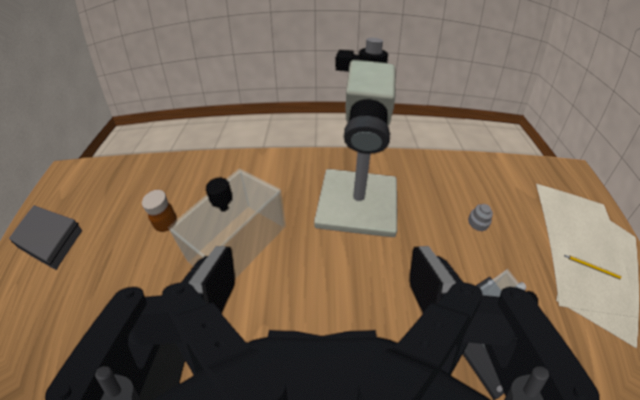

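w1 shows the cover on the stage: plate corners about (268,110), (355,96), (373,211), (292,224), disc at (317,140) under the cover (stage +x is up-image), knob at (324,173), micrometer on the right. w2 and w3 show the lens front at about (295,138) and (367,138), with the head tilted down.

```bash
cat > m.py <<'E'
from h import *
def plane(P):
    for _ in range(6):
        c=P.mean(0); n=np.linalg.svd(P-c,full_matrices=False)[2][2]; r=(P-c)@n; P=P[abs(r)<max(1.,2*r.std())]
    return c,n*np.sign(n[2] if abs(n[2])>.5 else -n[0]),r.std(),len(P)
f=np.load("w1.npz"); p=f["p"].astype(int); c=(f["M"],f["T"]); W=depthpts(f["d"],c,"wrist")
box=np.zeros((400,640),bool); box[85:235,255:385]=1
m=(box&(W[...,2]>8)).astype(np.uint8); m=cv2.morphologyEx(m,cv2.MORPH_CLOSE,np.ones((5,5))); m=cv2.morphologyEx(m,cv2.MORPH_OPEN,np.ones((21,21)))
k=max(cv2.findContours(m,cv2.RETR_EXTERNAL,cv2.CHAIN_APPROX_NONE)[0],key=cv2.contourArea)
m2=(box&(p.max(2)<120)&(p.max(2)-p.min(2)<22)).astype(np.uint8); m2=cv2.morphologyEx(m2,cv2.MORPH_CLOSE,np.ones((9,9)))
k2=max(cv2.findContours(m2,cv2.RETR_EXTERNAL,cv2.CHAIN_APPROX_NONE)[0],key=cv2.contourArea); m3=np.zeros_like(m2); cv2.drawContours(m3,[k2],-1,1,-1); m3=cv2.morphologyEx(m3,cv2.MORPH_OPEN,np.ones((21,21)))
k2=max(cv2.findContours(m3,cv2.RETR_EXTERNAL,cv2.CHAIN_APPROX_NONE)[0],key=cv2.contourArea)
for kk in (k,k2):
    r=cv2.minAreaRect(onplane(kk[:,0],c,14,"wrist")[:,:2].astype(np.float32)); print("plate",np.round(r[0],1),np.round(r[1],1),r[2])
print("bench z near",np.median(W[240:260,380:400,2]))
kb=(p.sum(2)<60)&box; kb[:,:300]=0;kb[:,348:]=0;kb[:155]=0;kb[:192][:155]=0;kb[192:]=0
v,u=np.nonzero(kb); print("knob px",u.mean(),v.mean(),len(u),onplane((u.mean(),v.mean()),c,104,"wrist"), "top z",np.median(W[kb][:,2]))
dc=box&(p.min(2)>135); dc[:,:302]=0;dc[:,332:]=0;dc[:128]=0;dc[155:]=0
v,u=np.nonzero(dc); print("disc px",u.mean(),v.mean(),len(u))
L=[]
for n,(u0,v0) in (("w2",(295,138)),("w3",(367,138))):
    f=np.load(n+".npz"); p=f["p"].astype(int); c=(f["M"],f["T"]); W=depthpts(f["d"],c,"wrist")
    v,u=np.mgrid[:400,:640]; near=(abs(u-u0)<70)&(v<165)&(v>40)
    white=near&(p.min(2)>120)&(f["d"]>0)&(W[...,2]>190)&(W[...,0]<800)
    P=W[white]; N=plane(P[P[:,2]>np.percentile(P[:,2],40)]); print(n,"box top",N[0].round(1),N[1].round(4),N[2:],"elev",np.degrees(np.arctan2(N[1][0],N[1][2])))
    disc=(np.hypot(u-u0,v-v0)<14)&(f["d"]>0); Q=plane(W[disc]); print(" glass",Q[0].round(1),Q[1].round(4),Q[2:],"pitch",np.degrees(np.arcsin(Q[1][2])),"yaw",np.degrees(np.arctan2(Q[1][1],Q[1][0])))
    dark=(near&(p.max(2)<70)&(W[...,2]>150)&(W[...,0]<760)).astype(np.uint8); 
    # barrel front ring: dark points in front plane
    nrm=Q[1]; t=(W-Q[0])@nrm; ring=(near&(abs(t)<6)&(W[...,2]>150)&(np.linalg.norm(W-Q[0],axis=2)<35)&(f["d"]>0)).astype(np.uint8)
    kk=max(cv2.findContours(ring,cv2.RETR_EXTERNAL,cv2.CHAIN_APPROX_NONE)[0],key=cv2.contourArea); e=cv2.fitEllipse(kk); print(" ell",e); L.append((e[0],c))
    np.set_printoptions(suppress=True); print(" t over centre line", [round(float(t[int(v0),int(u0)+i]),1) for i in (-22,-18,-14,-7,0,7,14,18,22)])
print("lens tri",mid2(L[0][0],L[0][1],"wrist",L[1][0],L[1][1],"wrist"))
E
python3 m.py
python3 - <<'E'
from h import *
a=[]
for n,(u,v) in (("w2",(297,115)),("w3",(367,115))):
    p=np.load(n+".npz")["p"]; a.append(cv2.resize(p[v-85:v+60,u-45:u+45,::-1],None,fx=4,fy=4,interpolation=cv2.INTER_CUBIC))
cv2.imwrite("pics/lens.png",np.hstack(a))
E
```

```text
plate [ 533.3 -242.6] [149.3 112.3] 23.78466796875
plate [ 534.  -243.1] [146.7 109.3] 24.447750091552734
bench z near -0.5244358682325014
knob px 324.8659793814433 173.5979381443299 194 [[ 537.55988398 -244.7158647   104.        ]] top z 105.39150738350187
disc px 316.4308943089431 144.00271002710028 369
w2 box top [729.9 -64.3 258.4] [-0.3031  0.0457  0.9519] (np.float64(0.4533172341945873), 820) elev -17.66415758422998
 glass [666.1 -54.3 216.2] [-0.9421  0.154  -0.298 ] (np.float64(0.47378172940768504), 515) pitch -17.33619316138377 yaw 170.71392040270152
 ell ((295.2054443359375, 138.35403442382812), (30.29370880126953, 46.93439483642578), 103.5686264038086)
 t over centre line [0.5, -0.1, -0.2, 1.2, 0.8, 1.0, -0.1, 0.5, -4.7]
w3 box top [729.8 -63.7 258.2] [-0.3056  0.0521  0.9507] (np.float64(0.4605389758500127), 824) elev -17.81919476020193
 glass [666.5 -54.  215.3] [-0.939   0.1537 -0.3078] (np.float64(0.4776887780486459), 537) pitch -17.926684891391403 yaw 170.70644929667688
 ell ((366.42974853515625, 137.43580627441406), (31.2686767578125, 46.48006057739258), 95.89122772216797)
 t over centre line [0.2, 0.8, -0.4, 1.0, 0.5, -0.6, -0.3, -0.2, -2.5]
lens tri (array([671.39432727, -54.2998621 , 213.30495822]), np.float64(0.08710295951124708))
```

View pics/lens.png

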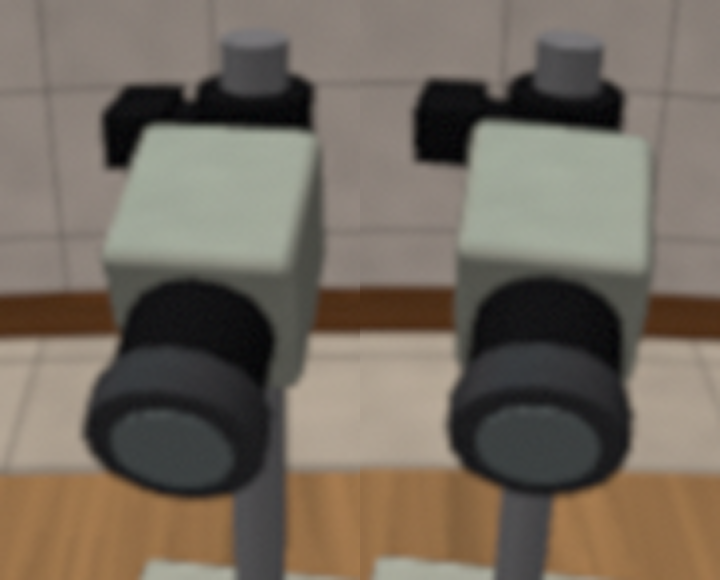

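The crop gives the glass centres: w2 ≈ (295,141.7), w3 ≈ (366.3,141.7). My ring ellipse was biased upwards by the barrel's side. I'll refine with a glass mask and the post axis from the same frames.

```bash
cat > m2.py <<'E'
from h import *
from m import plane
d=np.array([-.9405,.154,-.303]); d/=np.linalg.norm(d); A=np.array([737.5,-65.5,234.6])
L=[]
for n,(u0,v0),pu in (("w2",(295,141.7),(312,326)),("w3",(366.3,141.7),(355,370))):
    f=np.load(n+".npz"); p=f["p"].astype(int); c=(f["M"],f["T"]); W=depthpts(f["d"],c,"wrist"); v,u=np.mgrid[:400,:640]
    s=p.sum(2); g=(np.hypot(u-u0,v-v0)<20)&(s>s[141,int(u0)]-45)&(s<s[141,int(u0)]+60)
    nl,lab,st,ce=cv2.connectedComponentsWithStats(g.astype(np.uint8)); i=lab[142,int(round(u0))]; b=lab==i
    k=cv2.findContours(b.astype(np.uint8),cv2.RETR_EXTERNAL,cv2.CHAIN_APPROX_NONE)[0][0]; e=cv2.fitEllipse(k); L.append((e[0],c))
    P=W[cv2.erode(b.astype(np.uint8),np.ones((3,3)))>0]; print(n,"glass",e[0],e[1],P.mean(0).round(1),"axial",((P-A)@d).mean().round(2),((P-A)@d).std().round(2))
    # post: grey pixels between z 60 and 170
    q=(u>pu[0]-10)&(u<pu[1]+10)&(W[...,2]>40)&(W[...,2]<175)&(W[...,0]>740)&(W[...,0]<830)&(v>150)&(v<200)
    Q=W[q]; from scipy.optimize import least_squares
    r=least_squares(lambda x:np.hypot(Q[:,0]-x[0],Q[:,1]-x[1])-10,[786,-73],loss="soft_l1"); print(" post",r.x.round(1),len(Q),abs(r.fun).mean().round(2), "foot z",)
    fm=(p.min(2)>120)&(W[...,2]>10)&(W[...,2]<26)&(W[...,0]>650)&(v>160)&(v<245)&(abs(W[...,1]+73)<110)
    k=max(cv2.findContours(cv2.morphologyEx(fm.astype(np.uint8),cv2.MORPH_CLOSE,np.ones((9,9))),cv2.RETR_EXTERNAL,cv2.CHAIN_APPROX_NONE)[0],key=cv2.contourArea)
    rr=cv2.minAreaRect(onplane(k[:,0],c,18,"wrist")[:,:2].astype(np.float32)); print(" foot",rr)
t,e=mid2(L[0][0],L[0][1],"wrist",L[1][0],L[1][1],"wrist"); print("tri",t,e,"axial",(t-A)@d,"off",t-A-d*((t-A)@d))
for H in ([786,-73.,250],): print("hinge axial",(np.array(H)-A)@d+122.5)
E
python3 m2.py | grep -v -e plate -e "box top" -e disc
```

```text
bench z near -0.5244358682325014
knob px 324.8659793814433 173.5979381443299 194 [[ 537.55988398 -244.7158647   104.        ]] top z 105.39150738350187
 glass [666.1 -54.3 216.2] [-0.9421  0.154  -0.298 ] (np.float64(0.47378172940768504), 515) pitch -17.33619316138377 yaw 170.71392040270152
 ell ((295.2054443359375, 138.35403442382812), (30.29370880126953, 46.93439483642578), 103.5686264038086)
 t over centre line [0.5, -0.1, -0.2, 1.2, 0.8, 1.0, -0.1, 0.5, -4.7]
 glass [666.5 -54.  215.3] [-0.939   0.1537 -0.3078] (np.float64(0.4776887780486459), 537) pitch -17.926684891391403 yaw 170.70644929667688
 ell ((366.42974853515625, 137.43580627441406), (31.2686767578125, 46.48006057739258), 95.89122772216797)
 t over centre line [0.2, 0.8, -0.4, 1.0, 0.5, -0.6, -0.3, -0.2, -2.5]
lens tri (array([671.39432727, -54.2998621 , 213.30495822]), np.float64(0.08710295951124708))
w2 glass (294.36505126953125, 141.55604553222656) (17.651899337768555, 30.006654739379883) [667.4 -53.7 212.3] axial 74.52 0.55
 post [783.1 -71.9] 505 0.55 foot z
 foot ((780.29638671875, -71.17713928222656), (126.554931640625, 129.47743225097656), 80.7454833984375)
w3 glass (365.8925476074219, 140.5347137451172) (18.72762107849121, 30.22868537902832) [665.6 -53.1 213.5] axial 75.96 16.39
 post [783.1 -72.1] 481 0.56 foot z
 foot ((780.1171264648438, -70.6036376953125), (126.7443618774414, 129.41748046875), 80.95243835449219)
tri [668.47510314 -53.5891157  211.59042575] 0.020958535805616033 axial 73.7216875427202 off [ 0.30808832  0.5581148  -0.67263165]
hinge axial 71.0662279994396
```

```bash
python3 - <<'E'
from h import *
D=np.diag([1.,-1,-1]); Y=lambda a:Rot.from_euler("z",a,degrees=True).as_matrix()@D
C=np.array([533.8,-243.]); R=Y(24.2)
def st(l): s=sensors.read_state(); print(l,round(s["t"],2),s["eef_pos"].round(1) if hasattr(s["eef_pos"],"round") else s["eef_pos"],np.round(s["force"],2),np.round(s["wrist_torque"],2),s["grip_width"],s["grasp_force"],flush=True)
ctrl.move_l([480,-150,300],Y(24.2)); 
ctrl.move_l([*C,220],vel=200); st("above")
ctrl.move_l([*C,106],vel=100); st("at knob")
ctrl.gripper_to(15,40); st("grip")
ctrl.move_l([*C,112],vel=30); st("lift6")
ctrl.move_l([*C,182],vel=80); ctrl.hold(.2); st("lift")
c=pose("wrist"); p,d=optics.grab_frame("wrist"); cv2.imwrite("pics/w4.png",p[:,:,::-1]); np.savez("w4.npz",p=p,d=d,M=c[0],T=c[1])
E
```

```text
above 7.57 [ 533.8 -242.7  220.4] [-0.23  0.28  0.85] [-0.02 -0.03  0.03] 85.11336038441401 0.0
at knob 8.86 [ 534.4 -243.4  106.9] [ 0.83  0.31 -0.7 ] [-0.    0.01 -0.01] 85.57962153567917 0.0
grip 9.45 [ 533.9 -243.1  106.1] [0.15 0.33 0.32] [0.01 0.   0.01] 22.779682629721453 39.07498240470886
lift6 9.8 [ 533.9 -243.1  112.3] [-0.28  0.18 -0.05] [ 0.01 -0.03  0.  ] 22.54463259176523 39.15042757987976
lift 11.03 [ 533.4 -242.7  181.2] [ 0.41 -0.15 -1.28] [ 0.07  0.02 -0.04] 22.761198140625822 39.15530562400818
```

View pics/w4.png

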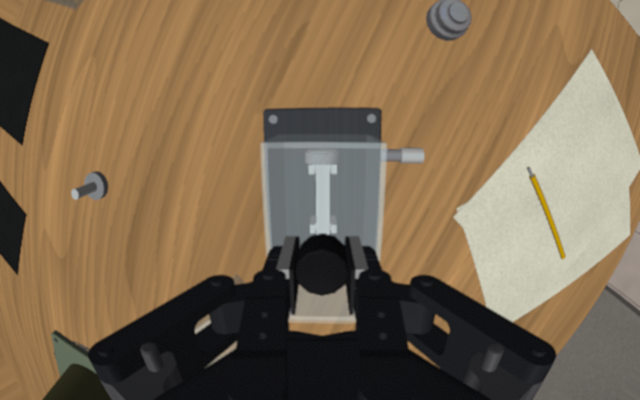

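Cover is held by the knob at (322,265) and clear of the stage. The holder stays in its saddles, disc at (322,157), and the plate edge is parallel to the tool. Next I carry the cover to the mat.

```bash
python3 - <<'E'
from h import *
D=np.diag([1.,-1,-1]); Y=lambda a:Rot.from_euler("z",a,degrees=True).as_matrix()@D
def st(l): s=sensors.read_state(); print(l,round(s["t"],2),np.round(s["eef_pos"],1),np.round(s["force"],2),round(s["grip_width"],1),round(s["grasp_force"],1),flush=True)
def snap(n,cam="wrist"):
    c=pose(cam); p,d=optics.grab_frame(cam); cv2.imwrite(f"pics/{n}.png",p[:,:,::-1]); np.savez(n+".npz",p=p,d=d,M=c[0],T=c[1]); return p,c
ctrl.move_l([485,0,190],Y(10),vel=170); ctrl.move_l([498,160,190],Y(-4.8),vel=170); ctrl.hold(.2); st("near mat")
p,c=snap("w5"); g=p.sum(2)<80; g[230:]=0
k=max(cv2.findContours(g.astype(np.uint8),cv2.RETR_EXTERNAL,cv2.CHAIN_APPROX_NONE)[0],key=cv2.contourArea)
print("mat px box",cv2.boundingRect(k),cv2.minAreaRect(onplane(k[:,0],c,3,"wrist")[:,:2].astype(np.float32)))
M=[498.3,238.9]
ctrl.move_l([*M,190],vel=150); ctrl.move_l([*M,101],vel=90); ctrl.hold(.2); st("low")
print(ctrl.move_l([*M,92],vel=15,threshold=3)); st("touch")
s=sensors.read_state()
ctrl.gripper_to(85); st("open")
ctrl.move_l([*M,190],vel=120); st("up")
snap("top1","top"); snap("w6")
E
```

```text
near mat 13.97 [498.1 159.2 190. ] [-0.06 -0.58 -1.35] 22.7 39.2
mat px box (58, 40, 6, 58) ((680.9889526367188, 479.6501159667969), (3.2200496196746826, 75.55484008789062), 79.19454956054688)
low 16.04 [498.8 239.1 101.7] [-0.46 -0.2  -0.92] 22.5 39.2
True
touch 16.49 [498.4 238.8  95.1] [-0.1  -1.06  4.5 ] 22.8 39.5
open 17.12 [497.4 238.6  94.1] [-0.07 -0.63  0.  ] 85.1 0.0
up 18.07 [497.6 238.7 189.1] [-1.08  0.06 -0.24] 85.0 0.0
```

View pics/w6.png

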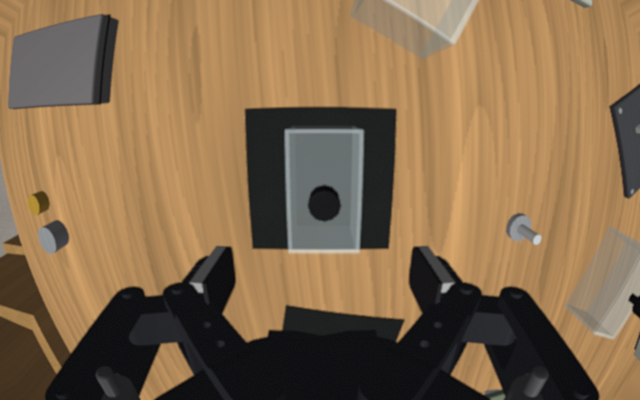

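w6 shows the cover upright and centred on the mat: mat corners (246,109)–(388,248), cover outline (285–363, 128–252), knob (324,203). Now I look at the uncovered holder.

```bash
cat > tgt.py <<'E'
from h import *
d=np.array([-.9405,.154,-.303]); d/=np.linalg.norm(d); lens=np.array([668.1,-53.9,211.9]); h=-d
zt=-(np.array([0,0,1])-h[2]*h); zt/=np.linalg.norm(zt); RT=np.c_[h,np.cross(zt,h),zt]
face=lens+70*d
Y=lambda a:Rot.from_euler("z",a,degrees=True).as_matrix()@np.diag([1.,-1,-1])
def st(l): s=sensors.read_state(); print(l,round(s["t"],2),np.round(s["eef_pos"],1),np.round(s["force"],2),round(s["grip_width"],1),round(s["grasp_force"],1),flush=True)
def snap(n,cam="wrist"):
    c=pose(cam); p,dd=optics.grab_frame(cam); cv2.imwrite(f"pics/{n}.png",p[:,:,::-1]); np.savez(n+".npz",p=p,d=dd,M=c[0],T=c[1]); return p,dd,c
E
python3 - <<'E'
from tgt import *
f=np.load("w6.npz"); print("mat c",onplane([(246,109),(396,109),(388,248),(253,248)],(f["M"],f["T"]),3,"wrist").mean(0).round(1),"knob",onplane((324,203),(f["M"],f["T"]),90,"wrist").round(1))
print("final ik",ctrl.solve_ik(face-43*h-6*zt,RT))
ctrl.move_l([485,0,200],Y(10),vel=200)
ctrl.move_l([510,-250,200],Y(24.2),vel=200); ctrl.gripper_to(46); ctrl.hold(.2); st("over stage")
p,dd,c=snap("w7"); W=depthpts(dd,c,"wrist"); x0=Y(24.2)[:,0]; C=np.array([533.8,-243])
m=(W[...,2]>42)&(W[...,2]<70)&(np.hypot(W[...,0]-C[0],W[...,1]-C[1])<70); m[300:]=0
P=W[m][:,:2]-C; a=np.radians(24.2); S=P@np.array([[np.cos(a),-np.sin(a)],[np.sin(a),np.cos(a)]])
sh=(S[:,0]<18)&(S[:,0]>-28)&(abs(S[:,1])<15); dc=S[:,0]>24
print("shank n",sh.sum(),"y-fit",np.polyfit(S[sh,0],S[sh,1],1),"z",np.median(W[m][sh,2]),"disc x",np.percentile(S[dc,0],[2,50,98]) if dc.any() else None,"y",np.percentile(S[dc,1],[2,50,98]),"xmin",S[:,0].min(),"disc ztop",np.percentile(W[m][dc,2],95))
x0,y0=200,60; cv2.imwrite("pics/w7c.png",cv2.resize(p[60:300,200:440,::-1],None,fx=2.4,fy=2.4))
E
```

```text
mat c [497.3 240.1   3. ] knob [[501.1 237.1  90. ]]
final ik [-0.22944336  0.08423362  1.87283623  0.02643181  0.87751655  1.48990865]
over stage 21.59 [ 510. -250.  200.] [ 0.39 -0.72 -0.38] 46.0 0.0
shank n 649 y-fit [0.00707947 0.34812295] z 45.73175997090192 disc x [24.38069509 32.29903502 37.72110761] y [-13.48637169   1.25191216  15.22491221] xmin -37.819184859817796 disc ztop 54.89606799870786
```

View pics/w7c.png

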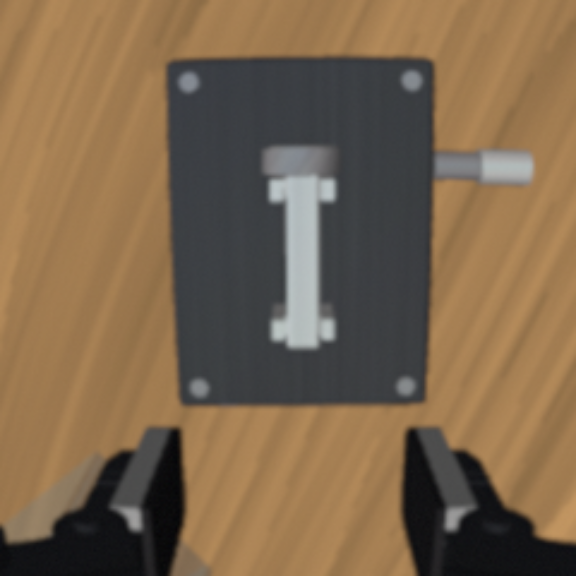

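The holder lies in its saddles with its axis at image x ≈ 303 in the crop. The disc is at (300,160) and the micrometer at (485,166), clear of the fingers. Origin measures stage x ≈ -5, yaw within 0.4°. Now grasp, lift and present.

```bash
python3 - <<'E'
from tgt import *
import json
C=np.array([533.8,-243,0]); R=Y(24.4); O=C+Y(24.2)@[-5,0,0]+[-.14,.3,40]; x=O[0],O[1]
ctrl.move_l([*x,140],R,vel=150); ctrl.move_l([*x,60],vel=80); ctrl.move_l([*x,46.5],vel=30); ctrl.hold(.2); st("down")
ctrl.gripper_to(8,70); ctrl.hold(.2); st("grip")
s=sensors.read_state(); off=s["eef_rot"].T@(O-s["eef_pos"]); print("holder in tool",off.round(2)); off[1]=0
json.dump(off.tolist(),open("off.json","w"))
ctrl.move_l([*x,60],vel=40); ctrl.move_l([*x,150],vel=100); ctrl.hold(.2); st("lifted")
tcp=lambda X:X-43*h-RT@off
ctrl.move_l(tcp(face-60*h),RT,vel=100); ctrl.hold(.2); st("pre")
ctrl.move_l(tcp(face),vel=50); ctrl.hold(.6); st("final"); s=sensors.read_state()
print("target",tcp(face).round(1),"rot err",np.degrees(Rot.from_matrix(RT.T@s["eef_rot"]).magnitude()))
snap("w8"); p,_,_=snap("sc2","scene"); snap("top2","top")
a=cv2.imread("pics/w8.png"); b=cv2.resize(p[180:300,180:420,::-1],(640,320)); cv2.imwrite("pics/fin.png",np.vstack([a[:280],b]))
E
```

```text
down 24.17 [ 529.3 -244.9   46.7] [ 0.39 -0.1  -0.42] 45.9 0.0
grip 24.77 [ 529.3 -244.9   46.8] [-0.65  0.1   1.77] 10.6 68.4
holder in tool [-0.13 -0.28  6.82]
lifted 26.52 [ 528.6 -244.4  149.1] [-0.35  0.18 -1.4 ] 10.6 68.4
pre 29.07 [503.6 -27.2 166. ] [ 0.43 -0.77 -1.44] 10.4 68.4
final 31.02 [559.9 -36.2 184.2] [ 0.12  0.3  -1.41] 10.4 68.4
target [559.9 -36.2 184.2] rot err 0.0021744367366644817
```

View pics/fin.png

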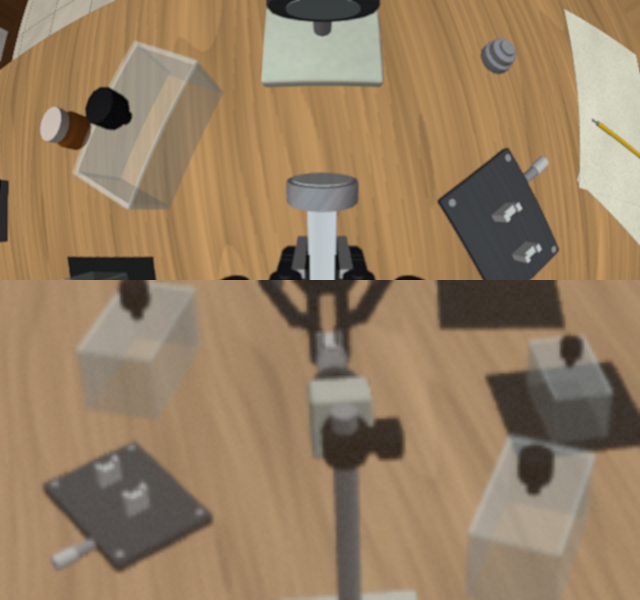

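Final view: the disc at (322,190) is in line with the lens at (322,8), the saddles are empty, and the cover stands on the mat in the scene view. One numeric check of the holder's tilt in the hand and the gap to the lens.

```bash
python3 - <<'E'
from tgt import *
f=np.load("w8.npz"); p=f["p"].astype(int); c=(f["M"],f["T"]); W=depthpts(f["d"],c,"wrist"); s=sensors.read_state()
T=(W-s["eef_pos"])@s["eef_rot"]; v,u=np.mgrid[:400,:640]
near=(f["d"]>0)&(v<285)&(abs(T[...,1])<22)&(T[...,0]>10)&(T[...,0]<60)&(T[...,2]>-20)&(T[...,2]<30)
sh=near&(abs(T[...,1])<5)&(T[...,0]<31)&(T[...,0]>13); P=T[sh]; print("shank top z(x)",np.polyfit(P[:,0],P[:,2],1),"y",P[:,1].mean(),len(P))
mid=near&(T[...,0]>25)&(T[...,0]<34)&(T[...,2]<6); 
dk=near&(T[...,0]>34)&(T[...,2]>-12)&(T[...,2]<-4)&(abs(T[...,1])<6); P=T[dk]; print("disc top z(x)",np.polyfit(P[:,0],P[:,2],1),np.median(P[:,2]),"x",np.percentile(P[:,0],[1,99]))
D=near&(T[...,0]>34); print("disc y",np.percentile(T[D][:,1],[1,99]))
L=(f["d"]>0)&(v<25)&(abs(T[...,1])<28)&(T[...,0]>95)&(T[...,0]<130)&(T[...,2]>-30)&(T[...,2]<35); Q=T[L]; print("lens pts",len(Q),"x pct",np.percentile(Q[:,0],[5,50,95]),"y",np.percentile(Q[:,1],[1,99]),"z",Q[:,2].min(),Q[:,2].max())
for n in ("top0","top2"):
    g=np.load(n+".npz"); a=g["p"].astype(int)
    if n=="top0": a0=a
df=(abs(a-a0).sum(2)>90); print({k:int(df[y-10:y+10,x-10:x+10].sum()) for k,(x,y) in dict(weight=(427,124),jar=(227,129),spare=(326,241),camera=(352,80)).items()}, s["t"], s["grasp_force"])
E
```

```text
shank top z(x) [0.00402472 0.83173782] y 0.02172368746231838 934
disc top z(x) [  0.16314725 -13.38710752] -7.246583717688537 x [34.11348193 42.59431666]
disc y [-14.45400489  13.65935096]
lens pts 2117 x pct [111.86886262 112.50138828 113.26665869] y [-21.64380421  21.14212622] z -5.426152594301282 27.85198665896021
{'weight': 0, 'jar': 0, 'spare': 0, 'camera': 0} 31.1667 68.4241247177124
```

```bash
python3 -c "
from plant import ctrl
print(ctrl.finish_job())"
```

```text
the job is handed in; nothing more can be done
None
```

I handed the job in at about 31 s: the cover stands upright in the middle of the far mat, and the holder is held still on the lens axis, its face measured 70 mm from the glass (within about 1 mm) and square to it; the weight, jar, spare holder and camera show no movement in the before and after pictures.

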